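# Start and seat a hydraulic cartridge valve, then fit its coil

## Task

Take the cartridge valve out of its stand, lower it into the well of the manifold block, start its thread at the bottom by feel and, without forcing it, screw it clockwise fully home until its hex collar sits flat on the block. Then slip the solenoid coil down over the valve's stem until it rests on the collar, and let go. Leave the spanner, the tape roll and the small block where they are.

Things in the scene. Friction and masses are not known exactly. Their poses are not given: they have to be found in the camera images.
- manifold: Aluminium manifold block, 130 (x) x 110 (y) x 110 mm high, fixed on the bench; origin at the centre of its underside, z up. In the middle of its top is a round upright well, 36 mm wide and 97 mm deep, with a steel three-start quick thread in it from 60 mm down.
- well_mouth (a point): centre of the well's mouth, on the top face of the manifold block (110 mm above the bench)
- thread_face (a point): centre of the thread's flat ring face in the well, 60 mm below the mouth; bore 24.4 mm; three lug notches 120 deg apart, each about 9 mm wide, turned an unknown way each time. Off the notches the valve stands on this face, collar 20 mm above the block. Over them it drops to 6 mm, onto the ramps; then clockwise (from above) it sinks 6 mm in about 70 deg, stop near 85 deg; a push of 5 N is plenty
- stand: black plastic holder, fixed on the bench: 90 mm square foot and an upright tube 96 mm high, about 56 mm in outer diameter, in which the valve stands at the start with its collar on the tube's rim; origin at the centre of the underside
- valve: loose upright steel cartridge valve, 154 mm, about 300 g. Origin on its axis at the underside (seat face) of its hex collar; z up the stem. Collar 42 mm across flats, 12 high; then a round stem 16 mm thick up to z = 64. Below: body 26 mm thick to z = -60, then 22; three 5 mm thread lugs 120 deg apart (one at +x), undersides at z = -80, 33 mm over the tips; tapered pilot ends at z = -90
- collar_top (a point): point on the valve's axis on the top face of the hex collar, 12 mm above the valve's origin, where the coil comes to rest
- stem_top (a point): top end of the valve's stem, 64 mm above the valve's origin
- coil: loose black solenoid coil standing on the bench, about 200 g: a spool 44 mm in diameter and 44 mm high with an upright through bore 19.5 mm wide; on its +x side a plug socket reaches out to 35 mm from the axis (24 mm wide, 13 to 35 mm above the underside), with two brass prongs to 40 mm. Origin at the centre of its underside, z up. It may be turned any way on the stem
- tape: bystander: paper-coloured roll of tape, 90 mm in diameter, 24 mm high, lying flat; origin at the centre of its underside
- spanner: bystander: open-ended steel spanner lying on the bench, about 180 mm long; origin near its middle
- smallblock: bystander: small loose aluminium block 50 x 70 x 50 mm; origin at the centre of its underside
There are look-alikes about, which are no part of the job. What is shaped like the valve but purple or turquoise is not meant. Leave any blue look-alike of the coil alone.

How it is judged:
On the way, in this order (a step that is already met when the one before it is completed fails the run):
1. the valve's thread is started: lugs through the notches, upright, on the well's axis (z of valve in the frame of manifold below 0.119 m and horizontal distance between valve and well_mouth below 0.005 m and angle between valve's own z axis and vertical below 0.1 rad), for 0.1 s.
2. the valve is screwed home: collar within 1.5 mm of the block's top (z of valve in the frame of manifold below 0.1115 m and horizontal distance between valve and well_mouth below 0.005 m and angle between valve's own z axis and vertical below 0.05 rad), for 0.2 s.
3. the coil rests on the collar, round the stem (horizontal distance between coil and collar_top below 0.004 m and z of coil in the frame of collar_top below 0.003 m and angle between coil's own z axis and vertical below 0.08 rad), for 0.2 s.
At the end, for the whole second after the job is handed in: Valve home in the well: collar within 1.5 mm of the block's top, 5 mm of the well's axis, 0.05 rad of upright. Coil round its stem: underside within 3 mm of the collar's top, 4 mm of its axis, 0.08 rad of upright. Both released and at rest (all of step 2 and all of step 3 and z of coil in the frame of collar_top above -0.003 m and linear speed of each of coil, valve below 0.02 m/s); the robot touches nothing.
It fails at once if the thread is forced: more than 60 N between valve and manifold block before the collar is within 2 mm of the block (contact force between valve and manifold above 60 N and z of valve in the frame of manifold above 0.112 m).
It fails at once if the tape roll, the spanner or the small block is moved by more than 20 mm (distance of any of tape, spanner, smallblock from where it was at the start of the episode above 0.02 m).
It also fails if it takes over 72 s, if anything falls off the work surface, if the arm or the gripper's body presses on something with over 40 N, if the wrist force passes 120 N, or if a joint passes its speed limit or range.

## Robot

A 6-joint arm with a two-finger parallel gripper is mounted at the origin on the work surface. World frame = base frame: x ahead of the robot, y to its left, z up, the work surface at z = 0. Lengths are in m, angles in rad, forces in N, time in s.
With the tool pointing down it reaches from about 0.275 to 0.75 m from the base axis. Payload 10.2 kg.
Tool frame: the origin (TCP) lies midway between the tips of the shut fingers; the grasp point (between the pads) lies 19 mm behind it; z points along the fingers, y is the line along which they close (so a half turn about z gives the same grasp; the last joint's range is limited). The gripper opens to 88 mm and grips with 3 to 60 N. Pads are 18 mm wide; open, the fingers measure 123 mm over their backs; the gripper's body (75 mm by 187 mm) begins 45 mm behind the grasp point.
Start: joints at [-1.418, 0.313, 1.498, -0, 1.331, -0.223], TCP at [0.193, -0.488, 0.239] pointing down, gripper open.
Joint ranges: [-2.94, 2.94], [-0.97, 2.17], [0.19, 2.56], [-1.23, 4.37], [0.02, 3.11], [-2.88, 2.88]. Speed limits (rad/s): [2.39, 2.39, 3.01, 3.14, 3.14, 3.14].

## Interface

Orientations are given as a unit quaternion [x, y, z, w].
In Python, from cell import env, solver, vision, workorder, read_clock, read_joints, read_joint_vel, read_tau, read_ee_pos, read_ee_rot, read_force, read_ft_torque, read_finger_gap, read_grasp_force gives the robot as it stands. Calls block until the motion is done:
- env.move_pose(position, orientation): joint-space move of the TCP to a pose.
- env.movel(position, v=0.15, rot=None, guard=None): straight line of the TCP; rot=None keeps the orientation; v is the mean speed in m/s. With guard (N) it stops when the force on the tool has changed by that much, and returns True; else False.
- env.goto_joints(angles): joint-space move.
- env.grip(opening, newtons=None): opening from 0.0 (shut) to 1.0 (fully open); newtons is the grip in N (None keeps the last); returns when the fingers have stopped.
- env.dwell(seconds).
- solver.solve_ik(position, orientation): joint angles nearest the present ones, or None.
- vision.get_image(name): name is "scene" or "top" or "wrist"; returns a dict with "color" (384x512x3 uint8, red, green, blue), "z_map" (384x512 float32, m along the optical axis (not along the pixel's ray), 0 where there is no reading), "mtx" (3x3 intrinsics, pixels), "R" (3x3) and "t" (3): a world point X has camera coordinates R X + t. Camera axes: x right, y down, z forward; pixel columns grow to the right and rows downward; lengths in m; the calibration is good to about 2 mm. A picture is of the moment at which its call begins.
A pose or a line that the arm cannot do raises env.PlanningError and nothing moves.
- workorder.sign_off(): hands the job in; it is judged then, once.
Trained networks look in a picture, given as the dict that the camera call returned (one of the last four; its "shot" number tells which), for a name from the list of things; names that differ only in an ending like _2 or _b are one class to them, and where a whole thing is asked for, a point or a joint stands for the part that bears it (a point fixed in the world has none). Each returns a list of dicts, best first, with "confidence" (0 to 1); they miss things now and then, are a little off and sometimes report something else, mostly with a low value. They report only what shows in the picture. A call takes as long as a camera call. They do not tell look-alikes from the thing itself.
- vision.outline_of(picture, query): "region" (384x512 bool, what is visible of it) and "at" ([column, row] in pixels, amid what is visible of it).
Readings, each from a call of its own:
- read_clock(): time.
- read_joints(): joint angles.
- read_joint_vel(): joint speeds.
- read_tau(): joint torques, N m.
- read_ee_pos(): TCP position.
- read_ee_rot(): TCP orientation.
- read_force(): force on the tool from outside, world axes, zero at the start.
- read_ft_torque(): the same for the moment, N m.
- read_finger_gap(): opening from 0.0 (shut) to 1.0 (fully open).
- read_grasp_force(): force on a finger pad.
Only numpy, scipy, OpenCV 4.12 (cv2) and the standard library are available. Lean on these libraries where they do the work, as an engineer would, in place of code of your own. Each camera call takes 0.05 s, during which the arm holds its last target. There are 200 camera calls.

## Working session

There is one attempt and no reset: what is moved stays moved. The work goes in short steps, each a Python script; the robot and the scene stay as the last script left them, time stands still between calls to the robot, and variables do not carry over. Pictures are saved under pics/ and viewed, at most 10 in all, crops included, and the job is handed in when it is done.

```bash
mkdir -p pics; ls; cat > h.py <<'E'
import numpy as np, cv2
from cell import *
def world(p,u,v,z=None):
    K=p["mtx"]; R=np.array(p["R"]); t=np.array(p["t"])
    u=np.asarray(u,float); v=np.asarray(v,float)
    z=p["z_map"][v.astype(int),u.astype(int)] if z is None else z
    c=np.stack([(u-K[0,2])/K[0,0]*z,(v-K[1,2])/K[1,1]*z,z+0*u],-1)
    return (c-t)@R
def cloud(p,mask=None):
    m=p["z_map"]>0
    if mask is not None: m&=mask
    v,u=np.nonzero(m); return world(p,u,v),p["color"][v,u]
def save(p,n,crop=None,s=1):
    c=p["color"]
    if crop: c=c[crop[1]:crop[3],crop[0]:crop[2]]
    cv2.imwrite(f"pics/{n}.png",cv2.resize(c[:,:,::-1],None,fx=s,fy=s,interpolation=cv2.INTER_CUBIC))
E
python3 - <<'E'
from h import *
a=vision.get_image("scene"); b=vision.get_image("top")
cv2.imwrite("pics/both.png",np.vstack([a["color"],b["color"]])[:,:,::-1][:, :] if 0 else cv2.resize(np.hstack([a["color"],b["color"]])[:,:,::-1],(800,300)))
save(a,"scene",s=1.5); save(b,"top",s=1.5)
for n,p in (("scene",a),("top",b)):
  print(n,"campos",-np.array(p["R"]).T@p["t"])
  for q in ["valve","coil","manifold","stand","tape","spanner","smallblock"]:
    for d in vision.outline_of(p,q)[:4]:
      P,_=cloud(p,d["region"])
      if len(P): print(q,round(d["confidence"],2),np.round(d["at"]),np.median(P,0).round(3),np.percentile(P,2,axis=0).round(3),np.percentile(P,98,axis=0).round(3))
print(read_clock(),read_ee_rot())
E
```

```text
pics
scene campos [ 1.18131387 -0.36196202  0.84420896]
valve 0.97 [147. 209.] [ 0.437 -0.326  0.099] [ 0.411 -0.346  0.01 ] [ 0.452 -0.307  0.152]
valve 0.81 [132. 261.] [ 0.592 -0.398  0.1  ] [ 0.568 -0.417  0.006] [ 0.606 -0.38   0.153]
valve 0.66 [170. 231.] [ 0.551 -0.289  0.107] [ 0.501 -0.31   0.067] [ 0.567 -0.267  0.159]
coil 0.84 [333. 164.] [0.483 0.242 0.032] [ 0.447  0.221 -0.002] [0.499 0.292 0.044]
manifold 0.76 [273. 211.] [ 0.609 -0.029  0.105] [ 0.513 -0.08   0.006] [0.644 0.034 0.111]
stand 0.89 [179. 255.] [ 0.568 -0.293  0.008] [ 0.511 -0.336 -0.   ] [ 0.594 -0.244  0.096]
tape 0.63 [374. 222.] [0.729 0.204 0.019] [ 0.682  0.162 -0.003] [0.771 0.248 0.024]
spanner 0.78 [226. 182.] [ 0.363 -0.056  0.005] [ 0.334 -0.135 -0.004] [0.396 0.029 0.008]
smallblock 0.94 [252. 292.] [ 0.759 -0.175  0.047] [ 0.724 -0.208 -0.001] [ 0.776 -0.136  0.051]
top campos [ 0.38234207 -0.06071036  0.96232209]
valve 0.94 [396. 195.] [ 0.581 -0.389  0.101] [ 0.565 -0.415  0.   ] [ 0.606 -0.374  0.155]
valve 0.9 [369. 260.] [ 0.428 -0.316  0.103] [ 0.411 -0.337  0.033] [ 0.449 -0.302  0
[... 361 characters left out ...]
.68 [232. 200.] [ 0.567 -0.014  0.11 ] [ 0.503 -0.074  0.01 ] [0.635 0.046 0.113]
manifold 0.42 [349. 206.] [ 0.542 -0.28   0.109] [ 0.525 -0.306  0.097] [ 0.566 -0.264  0.161]
tape 0.71 [160. 154.] [0.722 0.208 0.023] [0.682 0.166 0.001] [0.765 0.251 0.028]
tape 0.35 [235. 195.] [ 0.567 -0.013  0.11 ] [ 0.503 -0.073  0.015] [0.635 0.044 0.113]
spanner 0.76 [241. 282.] [ 0.364 -0.034  0.007] [ 0.339 -0.116  0.001] [0.395 0.034 0.011]
smallblock 0.72 [338. 218.] [ 0.529 -0.265  0.005] [ 0.5   -0.319  0.001] [ 0.592 -0.239  0.098]
smallblock 0.7 [299. 134.] [ 0.741 -0.166  0.049] [ 0.721 -0.202  0.002] [ 0.773 -0.132  0.053]
0.8 [ 9.82398241e-01  1.86798544e-01 -1.45327848e-05  1.82999374e-05]
```

View pics/scene.png

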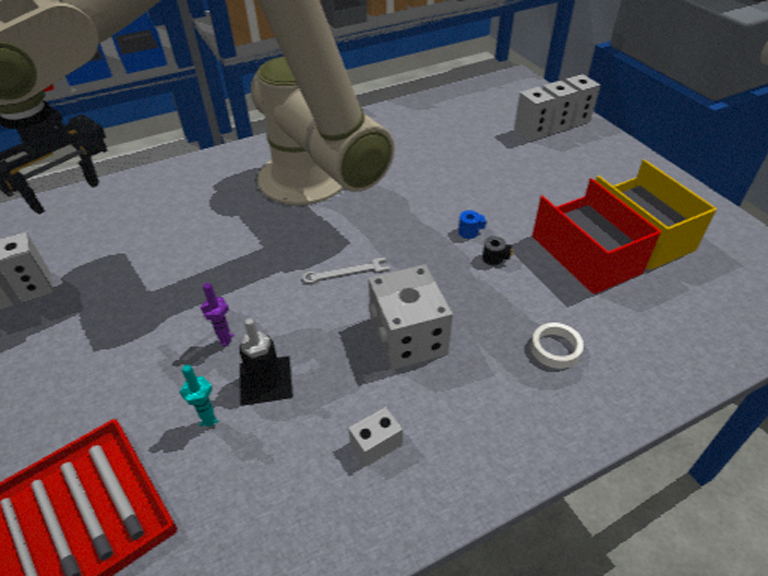

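View pics/top.png

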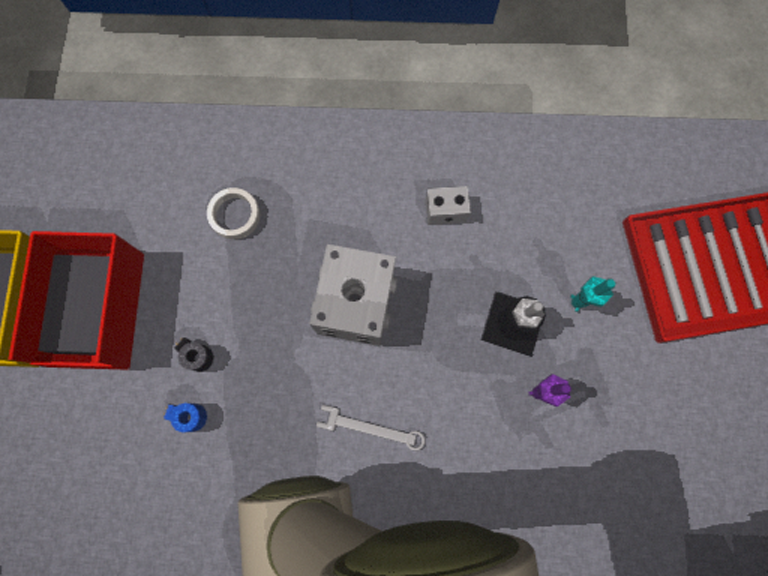

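The valve look-alikes in the scene picture are purple (147,209) and turquoise (132,261); the steel one in the black stand at (170,231) is the right one. For the coil there is blue at about (314,148) and black at (331,165), and I take the black one. Next I take close wrist views of all three targets with the same orientation.

```bash
cat >> h.py <<'E'
def Q(psi): return [float(np.cos(psi/2)),float(np.sin(psi/2)),0.,0.]
PSI=1.37
E
python3 - <<'E'
from h import *
ims=[]
for n,q,P in (("v","valve",(0.545,-0.285,0.36)),("w","manifold",(0.568,-0.014,0.33)),("c","coil",(0.472,0.246,0.25))):
    env.move_pose(list(P),Q(PSI)); env.dwell(0.2)
    p=vision.get_image("wrist"); np.savez(f"{n}.npz",**{k:p[k] for k in("color","z_map","mtx","R","t")})
    ims.append(p["color"]); print(n,read_clock(),read_joints().round(2) if hasattr(read_joints(),'round') else read_joints(),(-np.array(p["R"]).T@p["t"]).round(3))
    for d in vision.outline_of(p,q)[:3]:
        C,_=cloud(p,d["region"]); print(q,round(d["confidence"],2),d["at"],np.median(C,0).round(4))
im=np.hstack(ims)[:,:,::-1]; cv2.imwrite("pics/wr.png",cv2.resize(np.vstack([np.hstack([ims[0],ims[1]]),np.hstack([ims[2],ims[2]*0])])[:,:,::-1],(800,600)))
E
```

```text
v 2.6167 [-0.67  0.49  0.94 -0.    1.71 -0.47] [ 0.56  -0.218  0.507]
valve 0.86 [301.7, 228.9] [ 0.5859 -0.3906  0.1033]
valve 0.83 [260.2, 159.4] [ 0.5486 -0.2833  0.1095]
valve 0.81 [176.1, 197.6] [ 0.4369 -0.3201  0.1031]
w 3.975 [-0.23  0.37  1.19 -0.    1.59 -0.03] [0.584 0.053 0.477]
manifold 0.85 [259.8, 155.7] [ 0.5754 -0.0117  0.1111]
manifold 0.74 [281.8, 349.4] [ 0.55   -0.2745  0.1087]
c 5.3833 [ 0.26  0.32  1.46 -0.    1.36  0.46] [0.488 0.313 0.397]
coil 0.9 [173.9, 172.2] [0.3795 0.2513 0.0443]
coil 0.58 [258.0, 154.9] [0.4766 0.2511 0.0448]
```

View pics/wr.png

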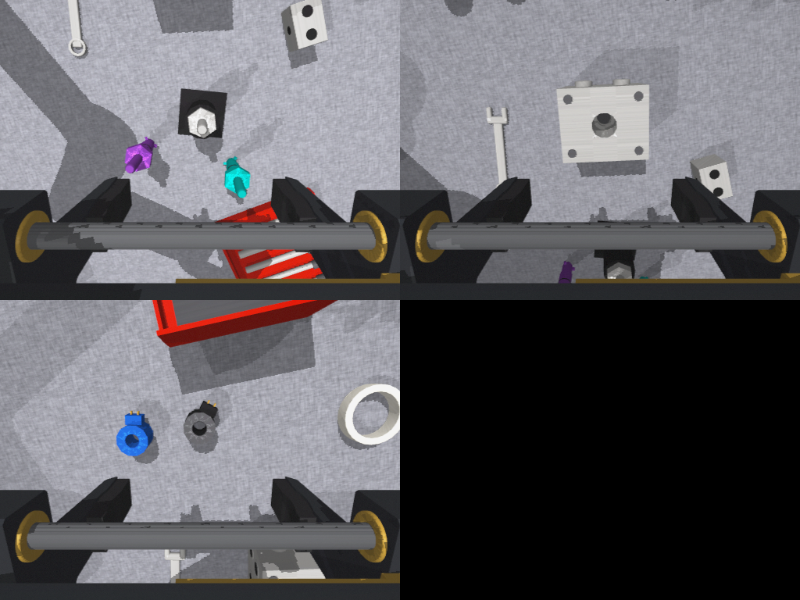

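The wrist picture (800x600 mosaic) shows:
- **Valve:** steel valve in the stand at (203,118), with purple at (140,155) and turquoise at (237,175).
- **Well mouth:** at (604,124).
- **Coils:** black coil at (200,425) with its socket pointing up and to the right, and the blue one at (134,435).

Next I fit the geometry.

```bash
cat > geo.py <<'E'
from h import *
def plane(p,z):  # every pixel's ray met with height z
    K=p["mtx"];R=np.array(p["R"]);c=-R.T@p["t"]
    v,u=np.mgrid[0:384,0:512]; d=np.stack([(u-K[0,2])/K[0,0],(v-K[1,2])/K[1,1],np.ones(u.shape)],-1)@R
    return c+d*((z-c[2])/d[...,2])[...,None]
def W(p):
    v,u=np.mgrid[0:384,0:512]; return world(p,u,v)
def circ(P):
    x,y=P[:,0],P[:,1]; s=np.linalg.lstsq(np.c_[2*x,2*y,np.ones(len(x))],x*x+y*y,rcond=None)[0]
    return s[:2].round(4),round(float(np.sqrt(s[2]+s[0]**2+s[1]**2)),4)
def hole(p,zt,c,r,dz=0.006):
    X=W(p);G=plane(p,zt); m=((X[...,2]<zt-dz)&(np.hypot(G[...,0]-c[0],G[...,1]-c[1])<r)).astype(np.uint8)
    n,l,st,_=cv2.connectedComponentsWithStats(m); k=1+np.argmax(st[1:,4]); m=l==k
    A=G[m]; 
    cs=max(cv2.findContours(m.astype(np.uint8),0,1)[0],key=len)[:,0]
    return circ(G[cs[:,1],cs[:,0]]),A.mean(0)[:2].round(4),st[k,4]
E
python3 - <<'E'
from geo import *
L=lambda n:dict(np.load(n+".npz"))
p=L("v");X=W(p);d=np.hypot(X[...,0]-.549,X[...,1]+.283)
T=X[(d<.035)&(X[...,2]>.155)];print("stem top",len(T),T.mean(0).round(4),T.max(0).round(4),T.min(0).round(4))
zt=np.median(T[:,2]);G=plane(p,zt);m=((d<.035)&(abs(X[...,2]-zt)<.004)).astype(np.uint8)
cs=max(cv2.findContours(m,0,1)[0],key=len)[:,0];print(zt,m.sum(),circ(G[cs[:,1],cs[:,0]]),G[m>0].mean(0))
C=X[(d<.035)&(abs(X[...,2]-.109)<.005)];print("collar top",len(C),((C.max(0)+C.min(0))/2).round(4),np.median(C[:,2]))
p=L("w");X=W(p);B=X[(abs(X[...,2]-.11)<.006)&(np.hypot(X[...,0]-.57,X[...,1]+.013)<.1)]
r=cv2.minAreaRect((B[:,:2]*1000).astype(np.float32));print("block",r,np.median(B[:,2]));print(hole(p,.110,(.572,-.012),.026))
p=L("c");X=W(p);print(hole(p,.044,(.475,.248),.015))
d=np.hypot(X[...,0]-.475,X[...,1]-.248);C=X[(d<.06)&(X[...,2]>.012)];T=C[abs(C[:,2]-.044)<.004];print("ring",T.mean(0),(T.max(0)+T.min(0))/2,np.median(T[:,2]))
S=C[(C[:,2]<.039)];print("low pts",len(S),S.mean(0)); c0=(T.max(0)+T.min(0))/2; S=C[np.hypot(C[:,0]-c0[0],C[:,1]-c0[1])>.026]; print("socket",len(S),S.mean(0),np.degrees(np.arctan2(*(S.mean(0)-c0)[[1,0]])))
E
```

```text
stem top 16362 [ 0.5538 -0.2638  0.4476] [ 0.5831 -0.2546  0.464 ] [ 0.5225 -0.2949  0.1553]
0.44373798309885626 7209 (array([ 0.552 , -0.2686]), 0.0189) [ 0.5534034  -0.2615124   0.44373798]
collar top 767 [ 0.5477 -0.2872  0.1087] 0.10922243250343072
block ((574.7597045898438, -15.271156311035156), (110.47605895996094, 129.9889678955078), 81.04815673828125) 0.11125129368774261
((array([ 0.5749, -0.0144]), 0.0171), array([ 0.5749, -0.0143]), np.int32(743))
((array([0.4724, 0.2456]), 0.0088), array([0.4724, 0.2456]), np.int32(218))
ring [0.47238729 0.24553642 0.04523484] [0.47250128 0.24536445 0.04383482] 0.045297017319600945
low pts 466 [0.48449413 0.26191892 0.0319301 ]
socket 43033 [0.4781319  0.26345382 0.32409423] 72.71036427389865
```

```bash
python3 - <<'E'
from geo import *
L=lambda n:dict(np.load(n+".npz"))
p=L("v");X=W(p);d=np.hypot(X[...,0]-.549,X[...,1]+.283)
m=((d<.035)&(abs(X[...,2]-.161)<.004)).astype(np.uint8);zt=np.median(X[m>0][:,2]);G=plane(p,zt)
cs=max(cv2.findContours(m,0,1)[0],key=len)[:,0];print("stem",zt,m.sum(),circ(G[cs[:,1],cs[:,0]]),G[m>0].mean(0))
s=G[m>0].mean(0)
p=L("c");X=W(p);C=X[(np.hypot(X[...,0]-.4724,X[...,1]-.2455)<.05)&(X[...,2]>.012)&(X[...,2]<.06)]-[.4724,.2455,0]
S=C[np.hypot(C[:,0],C[:,1])>.026];print("socket",len(S),S.mean(0),np.degrees(np.arctan2(S[:,1].mean(),S[:,0].mean())))
if .535<s[0]<.56 and -.3<s[1]<-.27:
    x,y=float(s[0]),float(s[1]); env.grip(0.5)
    env.move_pose([x,y,.23],Q(PSI)); env.movel([x,y,.121],v=.15,guard=15)
    print(read_ee_pos(),read_force()); env.grip(0,25); print("gap mm",read_finger_gap()*88,read_grasp_force())
    p=vision.get_image("wrist"); save(p,"grasp",s=1)
    print(env.movel([x,y,.125],v=.05),read_force(),read_clock())
E
```

```text
stem 0.160605394502701 154 (array([ 0.5479, -0.2868]), 0.0072) [ 0.54786592 -0.28671105  0.16060539]
socket 244 [0.019465   0.02399221 0.03416759] 50.94741146044533
[ 0.54833378 -0.28686742  0.12205551] [-0.85240937 -1.38727082 -0.04944814]
gap mm 15.445528535269702 25.0101459275902
False [-1.04269951  0.33980067 -4.0055904 ] 9.8833
```

View pics/grasp.png

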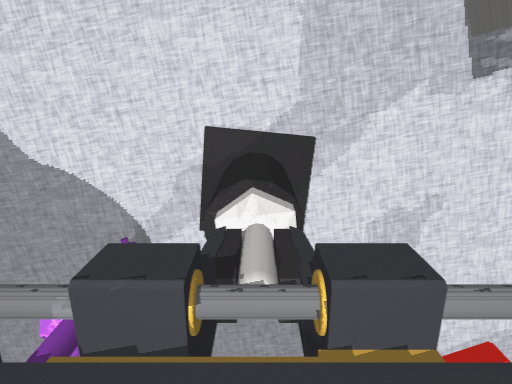

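Grasp is good: the gap matches the stem and the load shows about 3–4 N. Now I lift, move over the well and lower under guard.

```bash
python3 - <<'E'
from h import *
p=read_ee_pos(); env.movel([.5479,-.2867,.25],v=.2)
env.move_pose([.5749,-.0144,.25],Q(PSI)); env.dwell(.2)
print(read_joints(),read_force(),read_finger_gap()*88)
im=vision.get_image("wrist"); save(im,"over")
for z,v in((.19,.06),(.162,.04),(.150,.015)):
    h=env.movel([.5749,-.0144,z],v=v,guard=6); print(h,read_ee_pos(),read_force(),read_ft_torque())
    if h: break
print(read_clock())
E
```

```text
[-2.30585927e-01  4.17490688e-01  1.32105533e+00 -1.36145532e-04
  1.40327667e+00 -2.81480459e-02] [-0.20975375 -0.86564248 -3.27150566] 15.097197331610326
False [ 0.5749388  -0.0144104   0.19031554] [-0.47882788  0.34182119 -3.34202191] [0.02652984 0.08957615 0.02302311]
False [ 0.57494309 -0.01441598  0.16212705] [-0.41231857  0.2512139  -4.83960001] [ 0.01413659  0.1508028  -0.01569411]
True [ 0.57489076 -0.01440681  0.15536009] [-0.30893377  0.84361194  4.52898695] [-0.02005414  0.12164724  0.02032807]
14.4917
```

View pics/over.png

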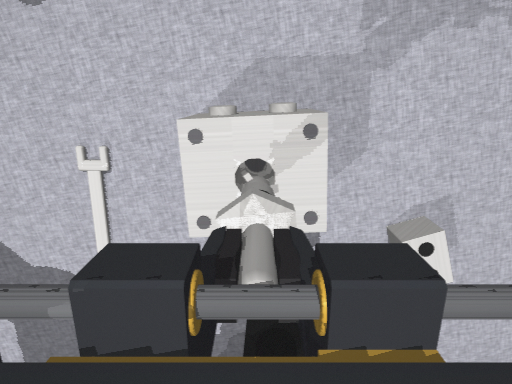

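Over the well the valve hung upright, and it met the thread face at TCP z 0.1554, as expected. Now I search for the notches with small counter-clockwise steps.

```bash
python3 - <<'E'
from h import *
x,y=.5749,-.0144; zc=read_ee_pos()[2]; found=False
for k in range(1,20):
    psi=PSI+np.radians(7*k)
    env.movel([x,y,zc+.0012],v=.03)
    env.movel([x,y,zc+.001],v=.01,rot=Q(psi)) if False else env.move_pose([x,y,zc+.0012],Q(psi))
    h=env.movel([x,y,zc-.0045],v=.02,guard=5); z=read_ee_pos()[2]
    print(k,h,round(z,4),read_force().round(1),round(read_clock(),2))
    if not h or z<zc-.003: found=True;break
print(found,psi,read_finger_gap()*88,read_joints()[5])
E
```

```text
1 True 0.1553 [-0.3 -0.   3.9] 15.2
2 True 0.1553 [-1.5  0.3  4.3] 15.91
3 True 0.1553 [-1.1  0.3  5.8] 16.62
4 True 0.1553 [-1.3 -0.3  4.4] 17.32
5 True 0.1552 [-1.5 -0.3  4.6] 18.03
6 True 0.1513 [-1.4  0.1  0.1] 18.82
True 2.1030382858376186 15.005638043334288 -0.7593131282286452
```

```bash
python3 - <<'E'
from h import *
x,y=.5749,-.0144; psi=2.10304
for dd in (0,3,-3,6):
    q=psi+np.radians(dd); z=read_ee_pos()[2]
    if dd: env.movel([x,y,z+.001],v=.02); env.move_pose([x,y,z+.001],Q(q))
    h=env.movel([x,y,.136],v=.02,guard=6); z=read_ee_pos()[2]
    print(dd,h,z,read_force(),read_ft_torque(),read_clock())
    if z<.1435: break
E
```

```text
0 True 0.14210273684255179 [ 0.21446676 -0.20771331 -6.85973555] [-0.14705572  0.04045977 -0.03775611] 19.3167
```

```bash
python3 - <<'E'
from h import *
x,y=.5749,-.0144; psi=2.10304
env.dwell(.1);print(read_force())
h=env.movel([x,y,.139],v=.01,guard=5); print(h,read_ee_pos()[2],read_force(),read_ft_torque())
z=read_ee_pos()[2]; z0=z
for k in range(1,20):
    q=psi-np.radians(5*k)
    h1=env.movel([x,y,z-.0003],v=.004,rot=Q(q),guard=12)
    h=env.movel([x,y,z-.0020],v=.01,guard=5); z=read_ee_pos()[2]
    f=read_force();t=read_ft_torque()
    print(k*5,h1,h,round((z0-z)*1e3,2),f.round(1),t.round(2),round(read_clock(),2))
    if abs(t[2])>1.2 or np.abs(f).max()>25: break
E
```

```text
[-0.21825261  0.59935585 -6.78738488]
True 0.14046739764162416 [-0.5415577   0.13147824  5.81592328] [ 0.06337014  0.04104101 -0.03274594]
5 False True 0.52 [-1.5  0.7  5.5] [ 0.01  0.37 -0.06] 20.48
10 False True 0.97 [-1.8  0.3  6. ] [0.06 0.39 0.05] 20.96
15 False True 1.41 [-2.   0.9  6.3] [ 0.1   0.41 -0.04] 21.42
20 False True 1.81 [-2.3  0.2  6.8] [ 0.1   0.46 -0.08] 21.88
25 False True 2.27 [-2.8 -0.   6.3] [0.08 0.51 0.03] 22.33
30 False True 2.66 [-2.8  0.6  6. ] [ 0.11  0.5  -0.04] 22.79
35 False True 3.11 [-2.1  1.3  7. ] [0.14 0.42 0.04] 23.25
40 False True 3.55 [-2.3  0.5  6.2] [ 0.13  0.46 -0.03] 23.71
45 False True 4.01 [-2.2  0.5  6. ] [ 0.1   0.46 -0.05] 24.17
50 False True 4.38 [-1.4  1.2  7. ] [0.17 0.51 0.  ] 24.62
55 False True 4.86 [-2.   1.4  6.1] [ 0.12  0.4  -0.04] 25.08
60 False True 5.18 [-1.9  0.   6.2] [ 0.04  0.25 -0.01] 25.54
65 False True 5.2 [-2.1  0.   5.3] [ 0.07  0.29 -0.02] 26.0
70 False True 5.15 [-0.7  1.6  5.6] [0.15 0.23 0.12] 26.47
75 False True 5.04 [-2.2  0.5  5.2] [0.13 0.38 0.21] 26.96
80 False True 5.05 [-2.8  0.6  6.5] [-0.01  0.38  0.23] 27.44
85 False True 5.08 [-2.9  0.7  6.1] [0.05 0.33 0.15] 27.93
90 False True 5.12 [-2.4  0.1  6. ] [0.01 0.34 0.17] 28.43
95 False True 5.12 [-2.3  0.4  6.6] [-0.    0.27  0.2 ] 28.9
```

The valve sank about 5.2 mm, then stopped dead and met the rotation stop. I release it, check its height, and check the space around the coil.

```bash
python3 - <<'E'
from geo import *
env.grip(0.4); print(read_force()); p0=read_ee_pos()
env.movel([.5749,-.0144,.22],v=.15)
PS=np.radians(52)
env.move_pose([.5749,-.0144,.33],Q(PS)); env.dwell(.2)
p=vision.get_image("wrist"); X=W(p); d=np.hypot(X[...,0]-.5749,X[...,1]+.0144)
def top(X,p,c,z,r):
    d=np.hypot(X[...,0]-c[0],X[...,1]-c[1]); m=((d<r)&(abs(X[...,2]-z)<.005)); G=plane(p,np.median(X[m][:,2])); return np.median(X[m][:,2]),m.sum(),G[m].mean(0).round(4)
print("stem",top(X,p,(.5749,-.0144),.175,.03)); 
print("collar z",np.median(X[(d<.019)&(abs(X[...,2]-.122)<.006)][:,2]),"block",np.median(X[(d>.03)&(d<.05)&(abs(X[...,2]-.11)<.006)][:,2]))
save(p,"home",(150,60,370,260),3)
c=(.4724,.2455)
env.move_pose([c[0],c[1],.25],Q(PS)); env.dwell(.2)
p=vision.get_image("wrist");X=W(p); print("coil",hole(p,.044,c,.015),top(X,p,c,.044,.03))
C=X[(X[...,2]>.012)&(X[...,2]<.06)&(np.hypot(X[...,0]-c[0],X[...,1]-c[1])<.05)]-[*c,0];S=C[np.hypot(C[:,0],C[:,1])>.026];print("sock",len(S),np.degrees(np.arctan2(S[:,1].mean(),S[:,0].mean())))
s=dict(np.load("c.npz"));Xc=W(s);B=Xc[(Xc[...,2]>.05)&(Xc[...,2]<.15)&(Xc[...,1]>.26)];print("box",B.min(0),B.max(0)) if len(B) else 0
print(read_clock(),read_joints().round(2))
E
```

```text
[ 0.28148515 -0.15653239 -0.27263584]
stem (np.float64(0.1746621092010443), np.int64(205), array([ 0.5761, -0.0151,  0.1747]))
collar z 0.12332057393803236 block 0.1112446873856958
coil ((array([0.4725, 0.2453]), 0.0088), array([0.4725, 0.2454]), np.int32(219)) (np.float64(0.04527513518736743), np.int64(1092), array([0.4725, 0.2452, 0.0453]))
sock 234 50.013575525113446
box [0.44976358 0.3620319  0.05011485] [0.65242172 0.41049493 0.1144738 ]
32.2333 [ 0.26  0.32  1.46 -0.    1.36  0.92]
```

View pics/home.png

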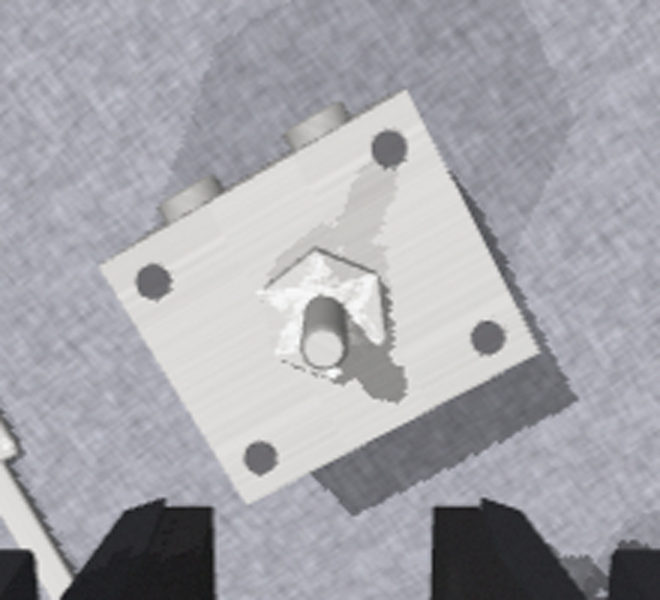

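The valve is home: the collar top sits 12.1 mm above the block and it stands upright. Next is the coil.

```bash
cat > coil.py <<'E'
from geo import *
PS=np.radians(51);c=(.4725,.2453);s=np.array([.5759,-.0149])
env.grip(.78)
env.move_pose([*c,.08],Q(PS)); h=env.movel([*c,.012],v=.08,guard=10); print("down",h,read_ee_pos())
env.grip(0,20); print("gap",read_finger_gap()*88,read_grasp_force()); zo=read_ee_pos()[2]
env.movel([*c,.22],v=.2); print(read_force())
env.move_pose([*s,.22],Q(PS)); env.dwell(.2); print("gap",read_finger_gap()*88)
save(vision.get_image("wrist"),"coil")
env.movel([*s,zo+.178],v=.1)
for o in [(0,0)]+[(r*np.cos(a),r*np.sin(a)) for r in(.0012,.0024) for a in np.arange(0,6.2,np.pi/4)]:
    t=s+o
    env.movel([*t,zo+.178],v=.05)
    h=env.movel([*t,zo+.162],v=.03,guard=5); z=read_ee_pos()[2]-zo
    print(np.round(o,4),h,round(z,4),read_force().round(1))
    if z<.168: break
if z<.168:
    for _ in range(4):
        h=env.movel([*t,zo+.1185],v=.04,guard=8); z=read_ee_pos()[2]-zo
        print("lower",h,round(z,4),read_force().round(1),read_ft_torque().round(2))
        if h: break
print(read_clock())
E
python3 coil.py
```

```text
down False [0.47282187 0.24539218 0.01242934]
gap 43.37788901634457 20.000048928563956
[-0.79926217 -0.60190344 -2.81516077]
gap 43.81668364813446
[0 0] False 0.1621 [-0.1  0.6 -2.4]
lower True 0.1218 [-1.3 -0.7  4.9] [ 0.    0.15 -0.01]
39.925
```

Underside is at 0.1218, which is the collar top (expected 0.122). I release, retreat straight up and check.

```bash
python3 - <<'E'
from geo import *
PS=np.radians(51);s=(.5759,-.0149)
env.grip(.72); print(read_force())
env.movel([*s,.24],v=.15); env.move_pose([*s,.36],Q(PS)); env.dwell(.3)
p=vision.get_image("wrist");X=W(p);d=np.hypot(X[...,0]-s[0],X[...,1]-s[1])
T=X[(d<.035)&(abs(X[...,2]-.166)<.005)];print("ring",len(T),np.median(T[:,2]),T.mean(0),((T.max(0)+T.min(0))/2).round(4),T[:,2].std())
T=X[(d<.02)&(abs(X[...,2]-.1755)<.003)];print("stem",len(T),T.mean(0)); save(p,"final",(150,60,370,260),3); print(read_clock(),read_force())
E
```

```text
[ 0.06446653 -0.80000641  0.17556279]
ring 1189 0.1673086968518186 [ 0.57733964 -0.0156608   0.1672299 ] [ 0.577  -0.0163  0.166 ] 0.0010604473239521689
stem 153 [ 0.57600339 -0.01538813  0.17469097]
42.1583 [ 0.32103075 -0.2846615  -0.80354838]
```

View pics/final.png

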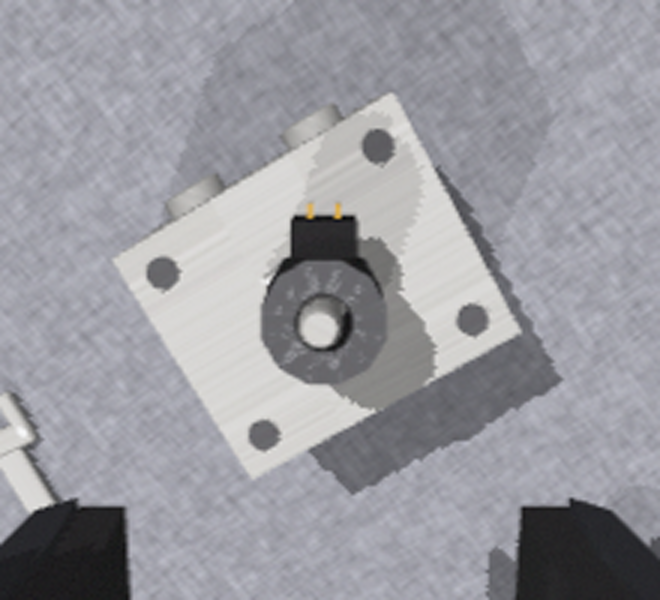

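The coil sits flat round the stem at crop position (322,322), with its ring top at 0.166 as expected and the gripper clear. I hand the job in.

```bash
python3 -c "
from cell import *
print(workorder.sign_off())"
```

```text
the job is handed in; nothing more can be done
None
```

The valve is screwed home with its collar flat on the block, the coil rests on the collar round the stem, both are released, and the job was handed in at about 42 s; `sign_off` returned no verdict.

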